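# Close down the skate-sharpening bench

## Task

Close down the skate-sharpening bench: stand the scraper's steel foot in the slot of the machine plate behind the lodged scrap and push the scrap out of the slot's open end into the chip pan, never touching the scrap with the fingers. Put the scraper, the rubbing stone, the large grinding wheel and the small grinding wheel each on the grey pad whose black outline matches it, centred on the outline, lying or standing flat as at the start, and lined up with the outline where it is oblong. At the end let go of everything, with the scrap left in the pan.

Things in the scene. Friction and masses are not known exactly. Their poses are not given: they have to be found in the camera images.
- large_wheel_center (a point): Large grinding wheel: pink solid disc, 62 mm diameter, 16 mm thick, lying flat, with a round paper label and small dark hub on top. The point is its centre, 8 mm above its underside; z is its axis, up. Starts on the bench to the left or right of the row of pads (places shuffled).
- small_wheel_center (a point): Small grinding wheel: pink solid disc, 40 mm diameter, 16 mm thick, lying flat, with a round paper label and small dark hub on top. The point is its centre, 8 mm above its underside; z is its axis, up. Starts on the bench to the left or right of the row of pads (places shuffled).
- stone_center (a point): Rubbing stone: plain grey rectangular block 52 (x) x 38 (y) x 20 (z) mm, lying flat. The point is its centre, 10 mm above its underside; z up. Any yaw. Starts on the bench to the left or right of the row of pads (places shuffled).
- scraper_grip (a point): Slot scraper, upright, 56 mm tall: steel foot 76 (x) x 15 (y) mm, 22 mm high; above it a wooden block handle 80 (x) x 24 (y) mm, 22 to 56 mm above the underside. Ends alike. Point: middle of the handle, 42 mm above the underside; x lengthwise, z up; any yaw. Grip across the 24 mm at this height or higher, so the fingertips clear the slotted plate's top. Starts on the bench left or right of the pads.
- pad_large: Pad of the large grinding wheel: round black outline of 68 mm diameter. Fixed flat grey pad 90 x 90 mm, 4 mm thick, the outline filled in flat on its top; one of four in a shuffled row nearest the robot. Origin: centre of its underside; top 4 mm above; z up.
- pad_small: Pad of the small grinding wheel: round black outline of 46 mm diameter. Fixed flat grey pad 90 x 90 mm, 4 mm thick, the outline filled in flat on its top; one of four in a shuffled row nearest the robot. Origin: centre of its underside; top 4 mm above; z up.
- pad_stone: Pad of the rubbing stone: stubby rectangular black outline 58 mm along the pad's x, 44 mm along its y. Fixed flat grey pad 90 x 90 mm, 4 mm thick, the outline filled in flat on its top; one of four in a shuffled row nearest the robot. Origin: centre of its underside; top 4 mm above; z up.
- pad_scraper: Pad of the scraper: long narrow black outline 86 mm along the pad's x, 28 mm along its y. Fixed flat grey pad 90 x 90 mm, 4 mm thick, the outline filled in flat on its top; one of four in a shuffled row nearest the robot. Origin: centre of its underside; top 4 mm above; z up.
- slot_plate: Fixed metal plate 210 (x) x 90 (y), 32 mm high, beyond the pads. Origin: centre of its underside, z up; x to the robot's left, +-10 deg. T-slot along x at y = 0: mouth 25 mm wide, 36 wide under the 10 mm lips, floor at z = 14; closed from x = -105 to -95, open at x = 105. There a black chip pan, x 105 to 175, y +-45, floor z = 3, rim z = 12. Foot on slot floor: handle 4 mm clear of the plate.
- scrap: Lodged scrap: loose rusty brown metal lump 20 x 20 x 16 (z) mm, about 30 g, on the slot's floor with its centre at x = 15 to 55 mm of the plate; the slot behind it, to the closed end, is free. Origin: centre of its underside. Only friction holds it; pushed past the open end it falls into the pan.
Not all that is in view belongs to the job. Leave any purple look-alike of the part that bears small_wheel_center alone.

How it is judged:
By the outcome, as a careful person would: the job done as asked, in the order asked, and still so for the second after the job is handed in, with the robot touching nothing.
It also fails if it takes over 115 s, if anything falls off the work surface, if the arm or the gripper's body presses on something with over 40 N, if the wrist force passes 120 N, or if a joint passes its speed limit or range.

## Robot

A 6-joint arm with a two-finger parallel gripper is mounted at the origin on the work surface. World frame = base frame: x ahead of the robot, y to its left, z up, the work surface at z = 0. Lengths are in m, angles in rad, forces in N, time in s.
With the tool pointing down it reaches from about 0.4 to 0.825 m from the base axis. Payload 7 kg.
Tool frame: the origin (TCP) lies at the centre of the arm's flange, where the gripper is bolted on; the fingertips stand 178 mm ahead of it and the grasp point (between the pads) lies arm.tcp_to_grasp ahead of it (arm.tcp_to_grasp is the distance from the TCP to the grasp point, in m); z points along the fingers, y is the direction in which the jaws open and shut (so a half turn about z gives the same grasp; the last joint's range is limited). The gripper opens to 88 mm and grips with 3 to 60 N. Pads are 19 mm wide; open, the fingers measure 130 mm over their backs; the gripper's body (78 mm by 193 mm) begins 47 mm behind the grasp point.
Start: joints at [-1.018, 0.359, 0.012, 0, -1.224, -0.288], TCP at [0.177, -0.651, 0.405] pointing down, gripper open.
Joint ranges: [-3.07, 3.07], [-1.43, 2.12], [-1.02, 1.25], [-3.03, 1.67], [-3.05, -0], [-3.03, 3.03]. Speed limits (rad/s): [2.39, 2.39, 3.01, 3.14, 3.14, 3.14].

## Interface

Orientations are given as [roll, pitch, yaw] about the fixed x, y, z axes, in that order (R = Rz(yaw) Ry(pitch) Rx(roll)).
In Python, from station import arm gives the robot as it stands.
- The arm moves only by the tool move_arm, never from a script. Its argument "deltas" is a list of rows, each a list of 6 numbers: the shift along the world's x, y, z in mm, then the turn, a rotation vector about the world's x, y, z in degrees. In form: [[tx, ty, tz, ax, ay, az], ...]. A call has exactly 5 rows; each row shifts and turns the commanded pose from where the row before left it; what a row does not reach is not made up. A row lasts 1/12 s, in which the tool goes at most 41.7 mm and 7.16 degrees, less where a joint would pass 70% of its speed; a pose out of reach is approached as far as the arm can. A call with a gripper value outside its range is refused whole. "claw" is the closure in counts, from 0 (fully open) to 255 (shut), set as the call begins (left out, the last holds). The fingers move at their own pace and stop on an object; "squeeze" is the grip in N (left out, the last holds). Time passes only in rows, so rows that do not move let the fingers close, or fill a call up. It gives the time, the measured TCP pose, the force and the opening at its end, in the units of the state.
- arm.get_state(): the state, without advancing time (a new reading comes with each control period).
- arm.grab_frame(name): name is "scene" or "top"; returns the picture (400x640x3 uint8, red, green, blue); there is no depth.
- arm.calibration(name): a dict with "intrinsics" (3x3 intrinsics, pixels), "T" (4x4, takes a point from camera to world coordinates). Camera axes: x right, y up, looking along -z (the intrinsics and any distortion apply to the point x, -y, -z); pixel columns grow to the right and rows downward; lengths in m; the calibration is good to about 2 mm. A picture is of the moment at which its call begins. calibration takes no time and is no camera call.
- arm.job_done(): hands the job in, once; it reports no verdict.
Trained networks look in the newest picture that a camera, given by its name, has taken for a name from the list of things; names that differ only in an ending like _2 or _b are one class to them, and where a whole thing is asked for, a point or a joint stands for the part that bears it (a point fixed in the world has none). Each returns a list of dicts, best first, with "score" (0 to 1); they miss things now and then, are a little off and sometimes report something else, mostly with a low value. They report only what shows in the picture. A call takes as long as a camera call. They do not tell look-alikes from the thing itself.
- arm.spot_in(thing, camera): "xy" ([column, row] in pixels, amid what is visible of it).
- arm.masks_of(thing, camera): "pixels" (400x640 bool, what is visible of it) and "xy" ([column, row] in pixels, amid what is visible of it).
- arm.spot_point(thing, camera): "xy" ([column, row] in pixels: a listed point, or the origin of a listed thing).
The state is a dict: "t": time; "q": joint angles; "qd": joint speeds; "joint_efforts": joint torques, N m; "eef_pos": TCP position; "ee_rot": TCP orientation; "force": force on the tool from outside, world axes, zero at the start; "moment": the same for the moment, N m; "width": finger opening in m.
Only numpy, scipy, OpenCV 4.12 (cv2) and the standard library are available. Lean on these libraries where they do the work, as an engineer would, in place of code of your own. Each camera call takes 0.05 s, during which the arm holds its last target. There are 200 camera calls.

## Working session

There is one attempt and no reset: what is moved stays moved. The work goes in short steps, Python scripts to look and compute and a tool call to move; the robot and the scene stay as the last step left them, time stands still between calls to the robot, and variables do not carry over. Pictures are saved under pics/ and viewed, about 12 in all and at most 16, crops included, and the job is handed in when it is done.

Besides the shell and the picture viewer there is one more tool, called after ">>>" as name(argument=value, ...) on one line, values as JSON. move_arm: Moves the arm, as the interface text tells. Its arguments: {"type":"object","properties":{"deltas":{"type":"array","items":{"type":"array","items":{"type":"number"}}},"claw":{"type":"number"},"squeeze":{"type":"number"}},"required":["deltas"]}

```bash
ls; mkdir -p pics; python3 - <<'E'
from station import arm
import cv2
s=arm.get_state();print(s, arm.tcp_to_grasp)
for n in("scene","top"):
    c=arm.calibration(n);print(n,c)
    cv2.imwrite(f"pics/{n}0.png",arm.grab_frame(n)[:,:,::-1])
for t in ["large_wheel_center","small_wheel_center","stone_center","scraper_grip","pad_large","pad_small","pad_stone","pad_scraper","slot_plate","scrap"]:
    for n in("top","scene"):
        print(t,n,[([round(float(v),1) for v in d["xy"]],round(float(d["score"]),2)) for d in arm.spot_point(t,n)])
E
```

```text
pics
{'t': 0.0, 'q': array([-1.01790791e+00,  3.59354619e-01,  1.10475419e-02, -3.57029558e-04,
       -1.22407988e+00, -2.88112969e-01]), 'qd': array([ 4.96601205e-04, -2.03822727e-03,  8.99257169e-04, -2.93601015e-05,
        1.64091635e-04,  1.69691407e-03]), 'joint_efforts': array([-3.91808380e-04, -5.82709050e+01,  2.93055421e+01,  6.99737817e+00,
        6.98700955e-03, -1.62398596e-04]), 'eef_pos': array([ 0.17659577, -0.65127957,  0.40373714]), 'ee_rot': array([ 3.13997221e+00, -1.30215394e-04, -2.87693869e+00]), 'force': array([ 0.1082319 , -0.63911006, -0.26673992]), 'moment': array([ 0.00797513, -0.0322497 , -0.02628576]), 'width': 0.08771318926664226} 0.1593
scene {'intrinsics': array([[496.95417527,   0.        , 321.93302696],
       [  0.        , 496.95417527, 203.94756485],
       [  0.        ,   0.        ,   1.        ]]), 'T': array([[-0.54841083, -0.53586431,  0.64194626,  1.43422467],
       [ 0.83615825, -0.3429535 ,  0.42804471,  0.62619766],
       [-0.00921617,  0.77151302,  0.63614678,  0.95973333],
       [ 0.        ,  0.        ,  0.        ,  1.       
[... 672 characters left out ...]
), ([469.6, 293.3], 0.6), ([404.6, 274.2], 0.55)]
stone_center top [([459.6, 249.7], 0.58)]
stone_center scene [([260.5, 164.0], 0.5), ([375.0, 229.0], 0.17)]
scraper_grip top [([207.1, 251.2], 0.85)]
scraper_grip scene [([439.1, 226.6], 0.84)]
pad_large top []
pad_large scene [([348.0, 209.8], 0.65)]
pad_small top [([366.5, 234.1], 0.67)]
pad_small scene [([312.1, 196.4], 0.92)]
pad_stone top [([410.1, 221.8], 0.57)]
pad_stone scene [([280.0, 188.6], 0.56)]
pad_scraper top [([267.2, 223.7], 0.73)]
pad_scraper scene [([376.5, 229.0], 0.78)]
slot_plate top [([347.7, 165.6], 0.77)]
slot_plate scene [([294.3, 237.2], 0.71)]
scrap top [([344.0, 164.8], 0.47)]
scrap scene [([291.9, 231.0], 0.43)]
```

```bash
python3 - <<'E'
import cv2
a=cv2.imread("pics/top0.png")[90:320,110:550]
cv2.imwrite("pics/topc.png",cv2.resize(a,(792,414),interpolation=cv2.INTER_CUBIC))
E
```

```text
(no output)
```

View pics/topc.png

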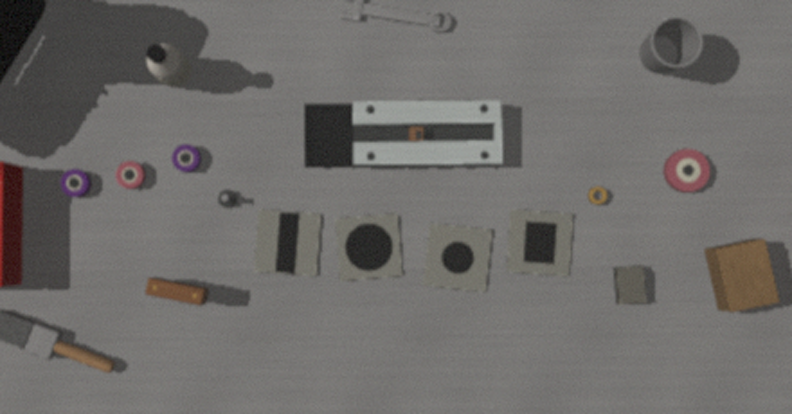

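View pics/scene0.png

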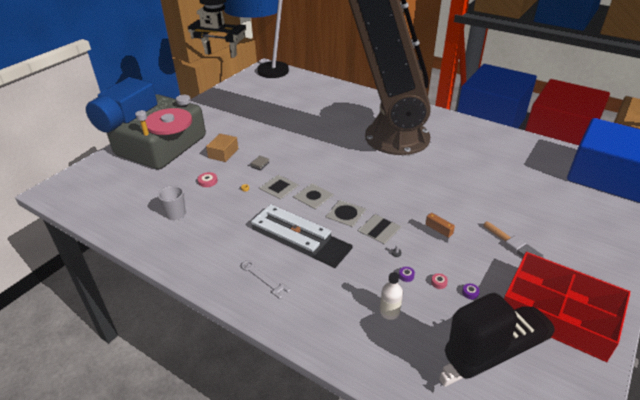

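The top view shows pink small wheel at (182,186), with purple look-alikes at (152,192) and (211,180) to leave alone. The large wheel is at (489,182), and the wheel on the blue grinder in the scene view isn't it. The stone is at (460,249), with the cardboard box at (522,243) as a look-alike. The scraper is at (207,251), with the trowel-like tool at (140,280) as a look-alike. Pads from left to right are scraper, large, small, stone. The scrap is at (341,164) and the pan is on the left. Next I fit poses from the masks.

```bash
cat > h.py <<'E'
from station import arm
import numpy as np, cv2
from scipy.optimize import minimize
def proj(P,n):
    c=arm.calibration(n);T=np.linalg.inv(c["T"]);p=np.asarray(P)@T[:3,:3].T+T[:3,3]
    p=p*[1,-1,-1];u=p@c["intrinsics"].T;return u[:,:2]/u[:,2:]
def back(uv,z,n):
    c=arm.calibration(n);d=np.linalg.inv(c["intrinsics"])@[uv[0],uv[1],1];d=c["T"][:3,:3]@(d*[1,-1,-1]);o=c["T"][:3,3]
    return (o+d*(z-o[2])/d[2])[:2]
def box(lx,ly,z0,z1): return np.array([[a*lx/2,b*ly/2,z] for a in(-1,1) for b in(-1,1) for z in(z0,z1)])
def disc(r,z0,z1): return np.array([[r*np.cos(t),r*np.sin(t),z] for t in np.linspace(0,6.28,40) for z in(z0,z1)])
SH={"large_wheel_center":disc(.031,0,.016),"small_wheel_center":disc(.02,0,.016),"stone_center":box(.052,.038,0,.02),
"scraper_grip":np.vstack([box(.08,.024,.022,.056),box(.076,.015,0,.022)]),"slot_plate":box(.21,.09,0,.032),"scrap":box(.02,.02,.014,.030),
"pad":box(.09,.09,0,.004),"pad_scraper":box(.086,.028,.004,.004),"pad_stone":box(.058,.044,.004,.004),"pad_large":disc(.034,.004,.004),"pad_small":disc(.023,.004,.004)}
def fit(mask,shape,n,x0,yaws,dz=0):
    ys,xs=np.nonzero(mask);o=np.array([xs.min()-6,ys.min()-6]);S=8
    m=mask[o[1]:ys.max()+7,o[0]:xs.max()+7].astype(np.float32)
    def f(p):
        c,s=np.cos(p[2]*10),np.sin(p[2]*10)
        P=shape@np.array([[c,s,0],[-s,c,0],[0,0,1]])+[p[0],p[1],dz]
        uv=((proj(P,n)-o+.5)*S-.5)
        im=np.zeros((m.shape[0]*S,m.shape[1]*S),np.uint8)
        cv2.fillConvexPoly(im,cv2.convexHull((uv*16).astype(np.int32)),1,shift=4)
        im=im.reshape(m.shape[0],S,m.shape[1],S).mean((1,3))
        return np.minimum(im,m).sum()/-np.maximum(im,m).sum()
    best=None
    for y in yaws:
        r=minimize(f,[*x0,y/10],method="Nelder-Mead",options=dict(initial_simplex=[[*x0,y/10],[x0[0]+.006,x0[1],y/10],[x0[0],x0[1]+.006,y/10],[*x0,y/10+.02]],xatol=1e-4,fatol=1e-4))
        if best is None or r.fun<best.fun: best=r
    x,y,a=best.x;return round(x*1e3,1),round(y*1e3,1),round(np.degrees(a*10),1),round(-best.fun,3)
def getmask(t,n,near):
    L=[d for d in arm.masks_of(t,n)]
    L=[d for d in L if np.hypot(*(np.array(d["xy"])-near))<15]
    return L[0]["pixels"] if L else None
YB=np.radians(np.arange(-90,90,22.5))
E
python3 - <<'E'
from h import *
im={n:arm.grab_frame(n) for n in("top","scene")}
K={"large_wheel_center":((489,182),(207,179)),"small_wheel_center":((182,186),(439,280)),"stone_center":((460,249),(260,163)),"scraper_grip":((207,251),(439,226)),"slot_plate":((347,165),(292,229)),"scrap":((341,164),(294,230))}
for t,(a,b) in K.items():
    for n,c in(("top",a),("scene",b)):
        m=getmask(t,n,c)
        if m is None: print(t,n,None);continue
        print(t,n,m.sum(),fit(m,SH[t],n,back(c,.01,n),[0] if "wheel" in t else YB))
for t,a,b in(("pad_scraper",(269,225),(379,229)),("pad_large",(315,227),(346,212)),("pad_small",(364,233),(313,195)),("pad_stone",(410,225),(279,186))):
    for n,c in(("top",a),("scene",b)):
        g=im[n].max(2); d=(g<62).astype(np.uint8)
        k,l=cv2.connectedComponents(d); v=l[c[1],c[0]]
        print(t,n,g[c[1],c[0]],end=" ")
        if v: m=l==v; print(m.sum(),fit(m,SH[t],n,back(c,.004,n),YB if "s" in t[4:] and t!="pad_small" else [0]),end=" ")
        m=getmask(t,n,c)
        print("pad",m is not None and fit(m,SH["pad"],n,back(c,.004,n),np.radians([-30,0,30])))
E
```

```text
large_wheel_center top 491 (np.float64(569.2), np.float64(-392.5), np.float64(11.6), np.float64(0.952))
large_wheel_center scene 248 (np.float64(567.8), np.float64(-396.0), np.float64(6.6), np.float64(0.945))
small_wheel_center top 212 (np.float64(569.5), np.float64(404.1), np.float64(13.7), np.float64(0.929))
small_wheel_center scene 209 (np.float64(569.0), np.float64(400.8), np.float64(5.9), np.float64(0.926))
stone_center top 404 (np.float64(407.0), np.float64(-306.2), np.float64(3.7), np.float64(0.877))
stone_center scene 185 (np.float64(405.4), np.float64(-309.7), np.float64(7.5), np.float64(0.916))
scraper_grip top None
scraper_grip scene 546 (np.float64(403.3), np.float64(326.3), np.float64(73.8), np.float64(0.931))
slot_plate top None
slot_plate scene 2818 (np.float64(624.0), np.float64(-18.6), np.float64(90.2), np.float64(0.746))
scrap top None
scrap scene 50 (np.float64(617.7), np.float64(-9.9), np.float64(-36.2), np.float64(0.673))
pad_scraper top 39 308 (np.float64(470.4), np.float64(180.0), np.float64(-5.5), np.float64(0.835)) pad (np.float64(471.3), np.float64(180.2), n
[... 577 characters left out ...]
p 43 212 (np.float64(446.9), np.float64(-63.2), np.float64(3.6), np.float64(0.838)) pad (np.float64(448.7), np.float64(-62.1), np.float64(-7.3), np.float64(0.938))
pad_small scene 44 82 (np.float64(444.9), np.float64(-65.0), np.float64(14.1), np.float64(0.751)) pad (np.float64(447.3), np.float64(-68.7), np.float64(-6.7), np.float64(0.906))
pad_stone top 45 329 (np.float64(467.2), np.float64(-182.4), np.float64(-1.0), np.float64(0.848)) pad (np.float64(467.7), np.float64(-181.5), np.float64(-4.0), np.float64(0.95))
pad_stone scene 42 124 (np.float64(467.7), np.float64(-182.9), np.float64(-5.2), np.float64(0.795)) pad (np.float64(466.8), np.float64(-183.9), np.float64(-5.1), np.float64(0.899))
```

```bash
python3 - <<'E'
from h import *
im=arm.grab_frame("top"); big=cv2.resize(im[:,:,::-1],None,fx=1,fy=1)
hsv=cv2.cvtColor(im,cv2.COLOR_RGB2HSV);g=im.max(2)
def comp(d,c):
    k,l=cv2.connectedComponents(d.astype(np.uint8));a=l[c[1]-3:c[1]+4,c[0]-3:c[0]+4];v=np.bincount(a[a>0]).argmax();return l==v
m=comp(hsv[:,:,1]>90,(207,251));print("scraper",m.sum(),fit(m,box(.08,.024,.022,.056),"top",back((207,251),.05,"top"),YB))
m=comp(g>140,(347,158));ys,xs=np.nonzero(m);print("plate",m.sum(),xs.min(),xs.max(),ys.min(),ys.max(),g[164,347],g[100:110,300].mean())
hull=np.zeros_like(m,np.uint8);cv2.fillConvexPoly(hull,cv2.convexHull(np.argwhere(cv2.morphologyEx((g>140).astype(np.uint8),cv2.MORPH_OPEN,np.ones((3,3)))[140:190,290:400])[:,::-1].astype(np.int32)+[290,140]),1)
print("platefit",hull.sum(),fit(hull>0,box(.21,.09,.032,.032),"top",back((347,165),.03,"top"),YB))
m=hsv[:,:,1]>80;m[:155]=0;m[175:]=0;m[:,:300]=0;m[:,400:]=0
print("scrap",m.sum(),[back((q[1],q[0]),.03,"top")*1e3 for q in [np.argwhere(m).mean(0)]])
for n in("top","scene"):
    print(n,[(np.array(d["xy"]).round(1),round(d["score"],2)) for t in("slot_plate","scrap","scraper_grip") for d in arm.masks_of(t,n)])
a=cv2.resize(im[140:190,270:410,::-1],None,fx=5.5,fy=5.5,interpolation=cv2.INTER_CUBIC)
b=cv2.resize(im[170:270,140:280,::-1],None,fx=3,fy=3,interpolation=cv2.INTER_CUBIC);c=cv2.resize(im[235:265,440:480,::-1],None,fx=8,fy=8,interpolation=cv2.INTER_CUBIC)
o=np.zeros((580,790,3),np.uint8);o[:275,:770]=a;o[280:580,:420]=b;o[280:520,440:760]=c
cv2.imwrite("pics/c2.png",o)
E
```

```text
scraper 285 (np.float64(403.8), np.float64(330.2), np.float64(81.2), np.float64(0.766))
plate 1883 306 388 146 180 44 120.4
platefit 2869 (np.float64(623.6), np.float64(-20.4), np.float64(89.5), np.float64(0.977))
scrap 38 [array([624.30503292,  -1.66766606])]
top [(array([333.6, 164.9]), 0.92), (array([340. , 164.3]), 0.65), (array([205.5, 251.1]), 0.72)]
scene [(array([301.8, 234.4]), 0.82), (array([293.8, 227.1]), 0.4), (array([436.7, 229.1]), 0.81)]
```

View pics/c2.png

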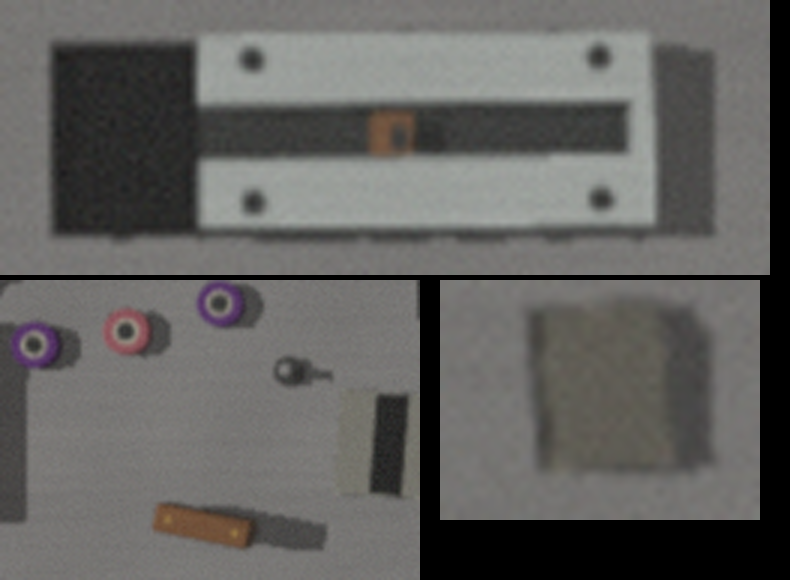

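```bash
python3 - <<'E'
from h import *
im=arm.grab_frame("top");arm.grab_frame("scene")
for t,a,b in(("scraper_grip",(206,251),(437,229)),("stone_center",(460,249),(260,163))):
    for n,c in(("top",a),("scene",b)):
        m=getmask(t,n,c)
        if m is not None: print(t,n,m.sum(),fit(m,SH[t],n,back(c,.04 if 'scr' in t else .01,n),YB))
r=im.astype(int);d=((r[:,:,0]-r[:,:,2])>25)
d[:240]=0;d[263:]=0;d[:,:180]=0;d[:,230:]=0
print(d.sum(),fit(d,box(.08,.024,.022,.056),"top",back((207,251),.05,"top"),YB))
r=cv2.minAreaRect(np.argwhere(d)[:,::-1].astype(np.float32));print(r)
E
```

```text
scraper_grip top 366 (np.float64(404.4), np.float64(329.8), np.float64(-101.2), np.float64(0.922))
scraper_grip scene 548 (np.float64(404.2), np.float64(327.6), np.float64(74.0), np.float64(0.932))
stone_center top 357 (np.float64(406.9), np.float64(-306.3), np.float64(5.3), np.float64(0.93))
stone_center scene 178 (np.float64(404.8), np.float64(-309.8), np.float64(4.7), np.float64(0.905))
302 (np.float64(403.4), np.float64(330.5), np.float64(-99.9), np.float64(0.808))
((206.8183135986328, 251.48809814453125), (31.98312759399414, 9.476482391357422), 11.888657569885254)
```

>>> move_arm(deltas=[[28.6, 29.2, 0, 0, 0, 5.23], [28.6, 29.2, 0, 0, 0, 5.23], [28.6, 29.2, 0, 0, 0, 5.23], [28.6, 29.2, 0, 0, 0, 5.23], [28.6, 29.2, 0, 0, 0, 5.23]], claw=0, squeeze=30)

```text
t: 3.27
eef_pos: [0.3205, -0.504, 0.4048]
ee_rot: [-3.141, -0.0, -2.416]
force: [0.8, 0.1, 0.5]
width: 0.0873
```

>>> move_arm(deltas=[[28.6, 29.2, 0, 0, 0, 5.23], [28.6, 29.2, 0, 0, 0, 5.23], [28.6, 29.2, 0, 0, 0, 5.23], [28.6, 29.2, 0, 0, 0, 5.23], [28.6, 29.2, 0, 0, 0, 5.23]])

```text
t: 3.68
eef_pos: [0.4637, -0.3577, 0.4051]
ee_rot: [-3.141, -0.0, -1.959]
force: [0.5, 0.1, 0.2]
width: 0.088
```

>>> move_arm(deltas=[[28.6, 29.2, 0, 0, 0, 5.23], [28.6, 29.2, 0, 0, 0, 5.23], [0, 40, 0, 0, 0, 0], [0, 40, 0, 0, 0, 0], [0, 40, 0, 0, 0, 0]])

```text
t: 4.1
eef_pos: [0.52, -0.1792, 0.4043]
ee_rot: [3.141, -0.0, -1.781]
force: [1.2, 0.2, 0.2]
width: 0.0877
```

>>> move_arm(deltas=[[0, 40, 0, 0, 0, 0], [0, 40, 0, 0, 0, 0], [0, 40, 0, 0, 0, 0], [0, 40, 0, 0, 0, 0], [0, 40, 0, 0, 0, 0]])

```text
t: 4.52
eef_pos: [0.5193, 0.0208, 0.4051]
ee_rot: [-3.141, 0.0, -1.781]
force: [0.6, -0.2, -0.6]
width: 0.0873
```

>>> move_arm(deltas=[[0, 40, 0, 0, 0, 0], [-12.9, 30, -11.5, 0, 0, 0], [-12.9, 30, -11.5, 0, 0, 0], [-12.9, 30, -11.5, 0, 0, 0], [-12.9, 30, -11.5, 0, 0, 0]])

```text
t: 4.93
eef_pos: [0.4673, 0.1803, 0.3585]
ee_rot: [-3.141, 0.001, -1.781]
force: [-0.9, 0.3, -0.2]
width: 0.0877
```

>>> move_arm(deltas=[[-12.9, 30, -11.5, 0, 0, 0], [-12.9, 30, -11.5, 0, 0, 0], [-12.9, 30, -11.5, 0, 0, 0], [-12.9, 30, -11.5, 0, 0, 0], [-12.9, 30, -11.5, 0, 0, 0]])

```text
t: 5.35
eef_pos: [0.4028, 0.3303, 0.301]
ee_rot: [-3.141, 0.001, -1.781]
force: [0.9, -0.0, -0.4]
width: 0.0878
```

>>> move_arm(deltas=[[0, 0, 0, 0, 0, 0], [0, 0, 0, 0, 0, 0], [0, 0, 0, 0, 0, 0], [0, 0, 0, 0, 0, 0], [0, 0, 0, 0, 0, 0]])

```text
t: 5.77
eef_pos: [0.4042, 0.3282, 0.3017]
ee_rot: [-3.141, 0.001, -1.783]
force: [0.2, 0.3, -1.4]
width: 0.0876
```

>>> move_arm(deltas=[[0, 0, -25, 0, 0, 0], [0, 0, -25, 0, 0, 0], [0, 0, -25, 0, 0, 0], [0, 0, -22, 0, 0, 0], [0, 0, 0, 0, 0, 0]])

```text
t: 6.18
eef_pos: [0.4033, 0.3268, 0.2009]
ee_rot: [3.139, -0.005, -1.784]
force: [-0.4, -0.7, 0.3]
width: 0.0876
```

>>> move_arm(deltas=[[0, 0, 0, 0, 0, 0], [0, 0, 0, 0, 0, 0], [0, 0, 0, 0, 0, 0], [0, 0, 0, 0, 0, 0], [0, 0, 0, 0, 0, 0]], claw=255, squeeze=35)

```text
t: 6.6
eef_pos: [0.4039, 0.3292, 0.2054]
ee_rot: [-3.141, 0.002, -1.781]
force: [0.8, 0.6, 0.7]
width: 0.0604
```

>>> move_arm(deltas=[[0, 0, 0, 0, 0, 0], [0, 0, 0, 0, 0, 0], [0, 0, 0, 0, 0, 0], [0, 0, 0, 0, 0, 0], [0, 0, 0, 0, 0, 0]])

```text
t: 7.02
eef_pos: [0.4037, 0.329, 0.2042]
ee_rot: [-3.142, -0.0, -1.781]
force: [0.8, 0.0, -0.1]
width: 0.0266
```

```bash
python3 - <<'E'
from h import *
im=arm.grab_frame("scene");print(arm.get_state()["width"],arm.get_state()["force"])
a=cv2.resize(im[130:280,360:520,::-1],None,fx=4,fy=4,interpolation=cv2.INTER_CUBIC);cv2.imwrite("pics/g1.png",a)
E
```

```text
0.023204759655373445 [-0.7409156   0.49211673  1.42590219]
```

View pics/g1.png

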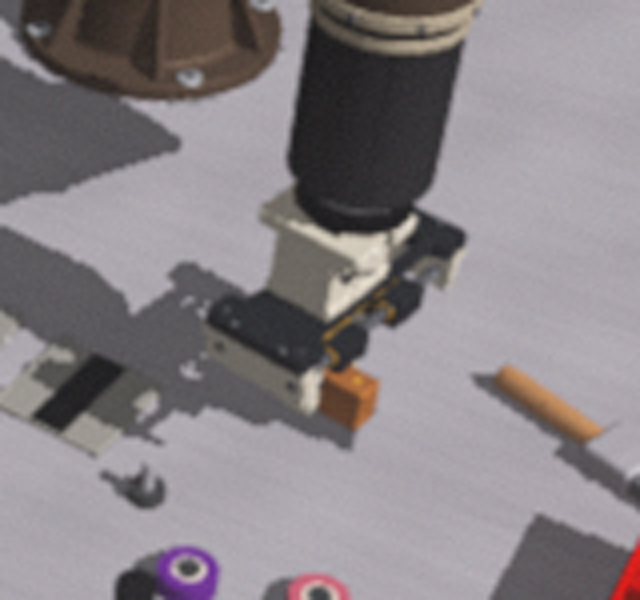

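>>> move_arm(deltas=[[0, 0, 20, 0, 0, 0], [0, 0, 30, 0, 0, 0], [0, 0, 30, 0, 0, 0], [18.3, -32.75, 0, 0, 0, 0.96], [18.3, -32.75, 0, 0, 0, 0.96]])

```text
t: 7.48
eef_pos: [0.4405, 0.2644, 0.2861]
ee_rot: [-3.14, 0.004, -1.743]
force: [0.2, -0.6, -2.1]
width: 0.0241
```

>>> move_arm(deltas=[[18.3, -32.75, 0, 0, 0, 0.96], [18.3, -32.75, 0, 0, 0, 0.96], [18.3, -32.75, 0, 0, 0, 0.96], [18.3, -32.75, 0, 0, 0, 0.96], [18.3, -32.75, 0, 0, 0, 0.96]])

```text
t: 7.9
eef_pos: [0.5322, 0.0979, 0.284]
ee_rot: [3.141, -0.0, -1.663]
force: [0.9, 0.5, -0.8]
width: 0.0236
```

>>> move_arm(deltas=[[18.3, -32.75, 0, 0, 0, 0.96], [18.3, -32.75, 0, 0, 0, 0.96], [18.3, -32.75, 0, 0, 0, 0.96], [18.3, -32.75, 0, 0, 0, 0.96], [18.3, -32.75, 0, 0, 0, 0.96]])

```text
t: 8.32
eef_pos: [0.6238, -0.0659, 0.2837]
ee_rot: [3.141, 0.0, -1.58]
force: [0.4, 0.4, -1.2]
width: 0.0239
```

>>> move_arm(deltas=[[0, 0, -20, 0, 0, 0], [0, 0, -17, 0, 0, 0], [0, 0, 0, 0, 0, 0], [0, 0, 0, 0, 0, 0], [0, 0, 0, 0, 0, 0]])

```text
t: 8.73
eef_pos: [0.6236, -0.0637, 0.2478]
ee_rot: [-3.141, -0.0, -1.58]
force: [1.1, 0.2, -1.0]
width: 0.024
```

```bash
python3 - <<'E'
from h import *
s=arm.get_state();print(s["eef_pos"],s["ee_rot"],s["width"],s["force"])
o=[]
for n,(x,y) in(("scene",(220,140)),("top",(280,100))):
    im=arm.grab_frame(n);o.append(cv2.resize(im[y:y+130,x:x+130,::-1],None,fx=3,fy=3,interpolation=cv2.INTER_CUBIC))
cv2.imwrite("pics/g2.png",np.hstack(o))
E
```

```text
[ 0.62358692 -0.06372182  0.24777062] [-3.14130996e+00 -2.93846416e-04 -1.57951774e+00] 0.02402579996218886 [ 1.14946209  0.1980685  -0.96060498]
```

View pics/g2.png

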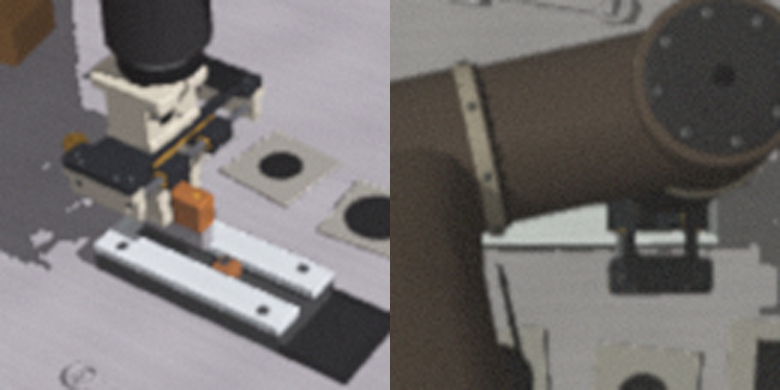

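>>> move_arm(deltas=[[0, 0, -6, 0, 0, 0], [0, 0, -6, 0, 0, 0], [0, 0, -6, 0, 0, 0], [0, 0, 0, 0, 0, 0], [0, 0, 0, 0, 0, 0]])

```text
t: 9.25
eef_pos: [0.6231, -0.064, 0.2285]
ee_rot: [3.14, -0.0, -1.58]
force: [0.0, 0.3, -1.7]
width: 0.0239
```

>>> move_arm(deltas=[[0, 0, -4, 0, 0, 0], [0, 0, -3, 0, 0, 0], [0, 0, -2, 0, 0, 0], [0, 0, -1.5, 0, 0, 0], [0, 0, 0, 0, 0, 0]])

```text
t: 9.67
eef_pos: [0.6233, -0.0641, 0.2184]
ee_rot: [3.141, -0.0, -1.58]
force: [-0.2, 0.2, -1.4]
width: 0.0237
```

>>> move_arm(deltas=[[0, 0, -0.5, 0, 0, 0], [0, 0, 0, 0, 0, 0], [0, 10, 0, 0, 0, 0], [0, 10, 0, 0, 0, 0], [0, 0, 0, 0, 0, 0]])

```text
t: 10.08
eef_pos: [0.6235, -0.0423, 0.2183]
ee_rot: [-3.141, 0.0, -1.579]
force: [0.3, 0.5, -1.8]
width: 0.0238
```

```bash
python3 - <<'E'
from h import *
s=arm.get_state();print(s["eef_pos"],s["ee_rot"],s["width"],s["force"])
o=[]
for n,(x,y) in(("scene",(220,160)),):
    im=arm.grab_frame(n);o.append(cv2.resize(im[y:y+130,x:x+130,::-1],None,fx=4,fy=4,interpolation=cv2.INTER_CUBIC))
cv2.imwrite("pics/g3.png",np.hstack(o))
E
```

```text
[ 0.62348081 -0.04233466  0.21829923] [-3.14108472e+00  2.71887353e-04 -1.57939326e+00] 0.023837327342686666 [ 0.33958103  0.49639575 -1.83600312]
```

View pics/g3.png

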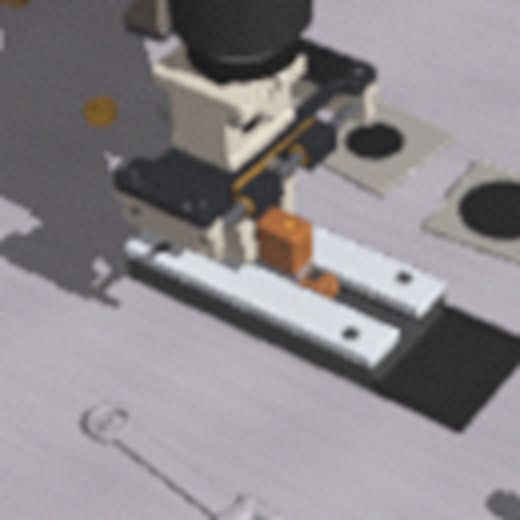

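>>> move_arm(deltas=[[0, 8, -0.4, 0, 0, 0], [0.1, 8, 0, 0, 0, 0], [0.1, 8, 0, 0, 0, 0], [0.1, 8, 0, 0, 0, 0], [0.1, 8, 0, 0, 0, 0]])

```text
t: 10.55
eef_pos: [0.624, -0.0033, 0.2182]
ee_rot: [-3.141, -0.0, -1.58]
force: [0.0, -2.9, 3.0]
width: 0.0237
```

>>> move_arm(deltas=[[0.1, 8, 0, 0, 0, 0], [0.1, 8, 0, 0, 0, 0], [0.1, 8, 0, 0, 0, 0], [0.1, 6, 0, 0, 0, 0], [0, 6, 0, 0, 0, 0]])

```text
t: 10.97
eef_pos: [0.6243, 0.0327, 0.2182]
ee_rot: [-3.141, -0.0, -1.58]
force: [-0.6, -3.5, 6.5]
width: 0.0241
```

>>> move_arm(deltas=[[0, 6, 0, 0, 0, 0], [0.1, 6, 0, 0, 0, 0], [0, 6, 0, 0, 0, 0], [0, 6, 0, 0, 0, 0], [0, 4, 0, 0, 0, 0]])

```text
t: 11.38
eef_pos: [0.6244, 0.0608, 0.2182]
ee_rot: [-3.141, -0.0, -1.58]
force: [1.5, -3.7, 5.7]
width: 0.0236
```

```bash
python3 - <<'E'
from h import *
s=arm.get_state();print(s["eef_pos"],s["ee_rot"],s["width"],s["force"])
o=[]
for n,(x,y) in(("scene",(250,170)),):
    im=arm.grab_frame(n);o.append(cv2.resize(im[y:y+130,x:x+130,::-1],None,fx=4,fy=4,interpolation=cv2.INTER_CUBIC))
cv2.imwrite("pics/g4.png",np.hstack(o))
E
```

```text
[0.62436809 0.06076938 0.21817886] [-3.14106002e+00 -1.60346826e-04 -1.57985672e+00] 0.023624590556143594 [ 1.49663792 -3.65411324  5.67450574]
```

View pics/g4.png

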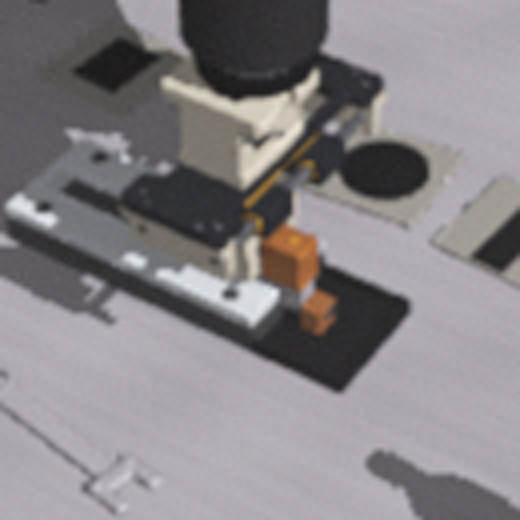

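>>> move_arm(deltas=[[0, -6, 0, 0, 0, 0], [0, 0, 16, 0, 0, 0], [0, 0, 25, 0, 0, 0], [0, 0, 25, 0, 0, 0], [0, 0, 0, 0, 0, 0]])

```text
t: 11.85
eef_pos: [0.6255, 0.055, 0.2882]
ee_rot: [-3.135, 0.002, -1.579]
force: [0.8, 0.4, -0.8]
width: 0.0238
```

```bash
python3 - <<'E'
from h import *
s=arm.get_state();print(s["eef_pos"],s["ee_rot"],s["width"],s["force"])
im=arm.grab_frame("scene");cv2.imwrite("pics/g5.png",cv2.resize(im[170:300,250:380,::-1],None,fx=4,fy=4,interpolation=cv2.INTER_CUBIC))
for d in arm.masks_of("scrap","scene"): print(d["xy"],d["score"],back(d["xy"],.011,"scene"))
E
```

```text
[0.6255293  0.05499785 0.2881789 ] [-3.13542708e+00  2.00715229e-03 -1.57939786e+00] 0.023788569016287106 [ 0.80874041  0.40371102 -0.81720746]
```

View pics/g5.png

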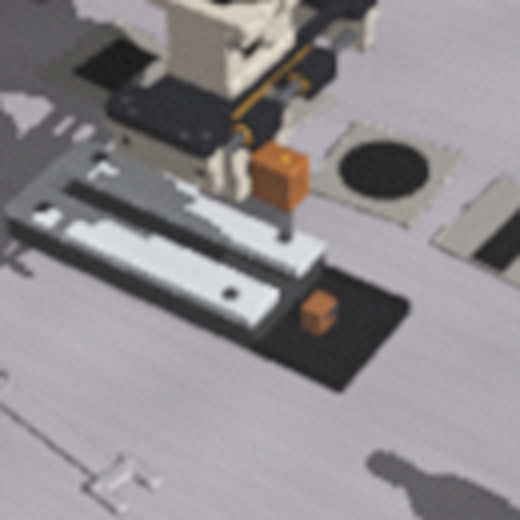

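>>> move_arm(deltas=[[-11.83, 9.54, 0, 0, 0, 6.58], [-11.83, 9.54, 0, 0, 0, 6.58], [-11.83, 9.54, 0, 0, 0, 6.58], [-11.83, 9.54, 0, 0, 0, 6.58], [-11.83, 9.54, 0, 0, 0, 6.58]])

```text
t: 12.37
eef_pos: [0.5637, 0.1021, 0.2818]
ee_rot: [3.139, 0.001, -1.001]
force: [-0.4, 0.2, -1.7]
width: 0.0236
```

>>> move_arm(deltas=[[-11.83, 9.54, 0, 0, 0, 6.58], [-11.83, 9.54, 0, 0, 0, 6.58], [-11.83, 9.54, 0, 0, 0, 6.58], [-11.83, 9.54, 0, 0, 0, 6.58], [-11.83, 9.54, 0, 0, 0, 6.58]])

```text
t: 12.78
eef_pos: [0.5046, 0.1497, 0.282]
ee_rot: [3.139, 0.002, -0.427]
force: [0.6, -0.5, -1.5]
width: 0.0235
```

>>> move_arm(deltas=[[-11.83, 9.54, 0, 0, 0, 6.58], [-11.83, 9.54, 0, 0, 0, 6.58], [-11.83, 9.54, 0, 0, 0, 6.58], [0, 0, -25, 0, 0, 0], [0, 0, -25, 0, 0, 0]])

```text
t: 13.2
eef_pos: [0.4696, 0.1788, 0.2333]
ee_rot: [-3.14, -0.001, -0.085]
force: [0.6, -0.8, -2.2]
width: 0.0237
```

>>> move_arm(deltas=[[0, 0, -12, 0, 0, 0], [0, 0, 0, 0, 0, 0], [0, 0, 0, 0, 0, 0], [0, 0, 0, 0, 0, 0], [0, 0, 0, 0, 0, 0]])

```text
t: 13.62
eef_pos: [0.4707, 0.1782, 0.2224]
ee_rot: [-3.141, -0.001, -0.087]
force: [0.3, -1.0, -1.6]
width: 0.0238
```

```bash
python3 - <<'E'
from h import *
s=arm.get_state();print(s["eef_pos"],np.degrees(s["ee_rot"]),s["width"],s["force"])
im=arm.grab_frame("scene");cv2.imwrite("pics/g6.png",cv2.resize(im[150:280,310:440,::-1],None,fx=4,fy=4,interpolation=cv2.INTER_CUBIC))
for d in arm.masks_of("scraper_grip","scene"): print(d["xy"],d["score"],back(d["xy"],.05,"scene"))
E
```

```text
[0.47074167 0.17822727 0.22243978] [-1.79952120e+02 -4.73562487e-02 -5.00910252e+00] 0.02379786340831781 [ 0.25147575 -0.95446533 -1.62045124]
[375.6, 218.4] 0.49 [0.48862098 0.17411284]
[281.2, 183.7] 0.45 [ 0.50209119 -0.14284305]
```

View pics/g6.png

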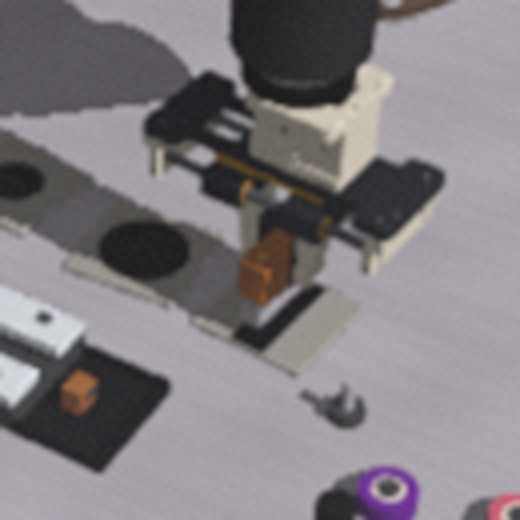

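>>> move_arm(deltas=[[0, 0, -5, 0, 0, 0], [0, 0, -5, 0, 0, 0], [0, 0, -2, 0, 0, 0], [0, 0, -1.5, 0, 0, 0], [0, 0, 0, 0, 0, 0]])

```text
t: 14.13
eef_pos: [0.4704, 0.1779, 0.2082]
ee_rot: [3.141, 0.0, -0.087]
force: [0.1, -0.1, -1.7]
width: 0.0239
```

>>> move_arm(deltas=[[0, 0, 0, 0, 0, 0], [0, 0, -0.5, 0, 0, 0], [0, 0, 0, 0, 0, 0], [0, 0, 0, 0, 0, 0], [0, 0, 0, 0, 0, 0]])

```text
t: 14.55
eef_pos: [0.4704, 0.1779, 0.2081]
ee_rot: [3.141, 0.0, -0.087]
force: [-3.3, -0.7, 6.4]
width: 0.0238
```

>>> move_arm(deltas=[[0, 0, 0, 0, 0, 0], [0, 0, 0, 0, 0, 0], [0, 0, 0, 0, 0, 0], [0, 0, 0, 0, 0, 0], [0, 0, 0, 0, 0, 0]], claw=0)

```text
t: 14.97
eef_pos: [0.4705, 0.178, 0.2077]
ee_rot: [-3.142, -0.0, -0.087]
force: [0.7, 0.0, 0.1]
width: 0.0517
```

>>> move_arm(deltas=[[0, 0, 0, 0, 0, 0], [0, 0, 0, 0, 0, 0], [0, 0, 0, 0, 0, 0], [0, 0, 20, 0, 0, 0], [0, 0, 35, 0, 0, 0]])

```text
t: 15.38
eef_pos: [0.4693, 0.1771, 0.2602]
ee_rot: [3.136, 0.006, -0.088]
force: [0.7, 0.6, -0.4]
width: 0.0842
```

>>> move_arm(deltas=[[0, 0, 35, 0, 0, 0], [-5.4, -40.6, 0, 0, 0, 2], [-5.4, -40.6, 0, 0, 0, 2], [-5.4, -40.6, 0, 0, 0, 2], [-5.4, -40.6, 0, 0, 0, 2]])

```text
t: 15.8
eef_pos: [0.4481, 0.0142, 0.2981]
ee_rot: [-3.141, -0.001, 0.055]
force: [1.3, 0.3, 0.4]
width: 0.0873
```

>>> move_arm(deltas=[[-5.4, -40.6, 0, 0, 0, 2], [-5.4, -40.6, 0, 0, 0, 0], [-5.4, -40.6, 0, 0, 0, 0], [-5.4, -40.6, 0, 0, 0, 0], [-5.4, -40.6, 0, 0, 0, 0]])

```text
t: 16.22
eef_pos: [0.4211, -0.1893, 0.2981]
ee_rot: [3.141, -0.001, 0.088]
force: [1.3, 1.2, -0.4]
width: 0.0877
```

>>> move_arm(deltas=[[-5.4, -40.6, 0, 0, 0, 0], [-5.4, -40.6, 0, 0, 0, 0], [-5.4, -40.6, 0, 0, 0, 0], [0, 0, 0, 0, 0, 0], [0, 0, 0, 0, 0, 0]])

```text
t: 16.63
eef_pos: [0.4047, -0.3113, 0.2972]
ee_rot: [-3.141, 0.001, 0.082]
force: [0.3, 0.0, -0.7]
width: 0.0877
```

```bash
python3 - <<'E'
from h import *
s=arm.get_state();print(s["eef_pos"],np.degrees(s["ee_rot"]),s["width"],s["force"])
for n,c in(("top",(267,224)),("scene",(378,221))):
    im=arm.grab_frame(n)
    for t in("scraper_grip","pad_scraper"):
        m=getmask(t,n,c); sh=SH[t] if t!="pad_scraper" else SH["pad"]
        if m is not None: print(t,n,m.sum(),fit(m,sh,n,(.47,.179),np.radians([-20,0,20]),.004 if t!="pad_scraper" else 0))
    x,y=c;a=cv2.resize(im[y-30:y+30,x-40:x+40,::-1],None,fx=5,fy=5,interpolation=cv2.INTER_CUBIC)
    o=a if n=="top" else np.hstack([o,a])
cv2.imwrite("pics/g7.png",o)
E
```

```text
[ 0.40469469 -0.31131968  0.29723785] [-1.79981075e+02  4.98975042e-02  4.71446852e+00] 0.0876848448053186 [ 0.26237753  0.01913285 -0.6721491 ]
scraper_grip top 380 (np.float64(470.0), np.float64(177.9), np.float64(-5.5), np.float64(0.903))
pad_scraper top 870 (np.float64(471.1), np.float64(179.8), np.float64(-4.9), np.float64(0.683))
scraper_grip scene 414 (np.float64(467.7), np.float64(176.5), np.float64(-4.4), np.float64(0.913))
pad_scraper scene 508 (np.float64(472.8), np.float64(178.1), np.float64(-2.2), np.float64(0.655))
```

View pics/g7.png

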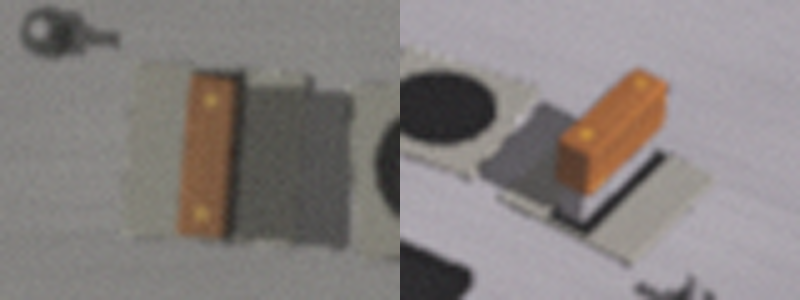

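>>> move_arm(deltas=[[1.5, 3, -20, 0, 0, 0], [0, 0, -30, 0, 0, 0], [0, 0, -30, 0, 0, 0], [0, 0, 0, 0, 0, 0], [0, 0, 0, 0, 0, 0]])

```text
t: 17.35
eef_pos: [0.4071, -0.3054, 0.2172]
ee_rot: [-3.141, 0.003, 0.089]
force: [1.3, 0.3, 1.1]
width: 0.0874
```

```bash
python3 - <<'E'
from h import *
s=arm.get_state();print(s["eef_pos"],np.degrees(s["ee_rot"]),s["width"],s["force"])
im=arm.grab_frame("scene");s=arm.get_state();print(s["eef_pos"],np.degrees(s["ee_rot"]))
cv2.imwrite("pics/g8.png",cv2.resize(im[90:200,200:310,::-1],None,fx=4,fy=4,interpolation=cv2.INTER_CUBIC))
E
```

```text
[ 0.40714522 -0.30537663  0.21720246] [-179.93987023    0.1879486     5.09556682] 0.08740743722908975 [1.30396779 0.25720232 1.10958521]
[ 0.40784863 -0.30579552  0.2185182 ] [1.79986850e+02 3.32205065e-02 5.09717958e+00]
```

View pics/g8.png

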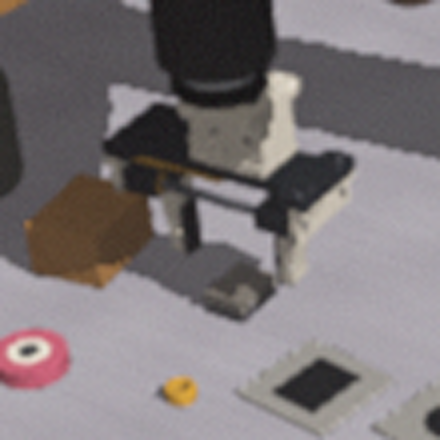

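>>> move_arm(deltas=[[-0.7, 0, -15, 0, 0, 0], [0, 0, -15, 0, 0, 0], [0, 0, -5, 0, 0, 0], [0, 0, 0, 0, 0, 0], [0, 0, 0, 0, 0, 0]])

```text
t: 17.82
eef_pos: [0.4071, -0.3063, 0.1841]
ee_rot: [3.141, -0.001, 0.088]
force: [0.8, 0.4, 0.5]
width: 0.0875
```

>>> move_arm(deltas=[[0, 0, 0, 0, 0, 0], [0, 0, 0, 0, 0, 0], [0, 0, 0, 0, 0, 0], [0, 0, 0, 0, 0, 0], [0, 0, 0, 0, 0, 0]], claw=255)

```text
t: 18.23
eef_pos: [0.4065, -0.3063, 0.183]
ee_rot: [3.141, -0.0, 0.087]
force: [-0.0, -0.2, -0.2]
width: 0.0597
```

>>> move_arm(deltas=[[0, 0, 0, 0, 0, 0], [0, 0, 0, 0, 0, 0], [0, 0, 0, 0, 0, 0], [0, 0, 0, 0, 0, 0], [0, 0, 0, 0, 0, 0]])

```text
t: 18.65
eef_pos: [0.4064, -0.3063, 0.1827]
ee_rot: [3.142, 0.0, 0.087]
force: [-0.1, 0.8, 0.5]
width: 0.0373
```

>>> move_arm(deltas=[[0, 0, 15, 0, 0, 0], [0, 0, 25, 0, 0, 0], [0, 0, 20, 0, 0, 0], [0, 0, 0, 0, 0, 0], [0, 0, 0, 0, 0, 0]])

```text
t: 19.07
eef_pos: [0.4066, -0.3063, 0.2437]
ee_rot: [3.141, -0.002, 0.087]
force: [-0.4, -0.1, -0.3]
width: 0.0378
```

>>> move_arm(deltas=[[12.12, 24.86, 0, 0, 0, -1.86], [12.12, 24.86, 0, 0, 0, -1.86], [12.12, 24.86, 0, 0, 0, -1.86], [12.12, 24.86, 0, 0, 0, -1.86], [12.12, 24.86, 0, 0, 0, -1.86]])

```text
t: 19.48
eef_pos: [0.4668, -0.1807, 0.2416]
ee_rot: [-3.141, 0.002, -0.077]
force: [-0.2, -0.3, -1.5]
width: 0.0379
```

>>> move_arm(deltas=[[0, 0, -20, 0, 0, 0], [0, 0, -20, 0, 0, 0], [0, 0, -10, 0, 0, 0], [0, 0, 0, 0, 0, 0], [0, 0, 0, 0, 0, 0]])

```text
t: 19.9
eef_pos: [0.4665, -0.1819, 0.1916]
ee_rot: [3.141, 0.003, -0.075]
force: [0.6, -0.6, -1.2]
width: 0.0377
```

```bash
python3 - <<'E'
from h import *
for i in range(2):
    arm.grab_frame("top");s=arm.get_state();print(s["eef_pos"],np.degrees(s["ee_rot"]),s["width"],s["force"])
E
```

```text
[ 0.46693878 -0.18201127  0.19239827] [ 1.79988162e+02  7.71684853e-02 -4.31114942e+00] 0.03799737291455142 [ 0.64976249  0.75610831 -1.3560997 ]
[ 0.46716769 -0.1820715   0.19293528] [ 1.79992766e+02  4.17923559e-03 -4.31449014e+00] 0.03792495576073931 [-0.49167187 -0.49474327 -0.44907115]
```

>>> move_arm(deltas=[[0, 0, -3, 0, 0, 0], [0, 0, -2, 0, 0, 0], [0, 0, -1, 0, 0, 0], [0, 0, -0.3, 0, 0, 0], [0, 0, 0, 0, 0, 0]])

```text
t: 20.42
eef_pos: [0.4671, -0.182, 0.1867]
ee_rot: [3.142, -0.0, -0.075]
force: [-1.7, -0.4, 0.7]
width: 0.0379
```

>>> move_arm(deltas=[[0, 0, 0, 0, 0, 0], [0, 0, 0, 0, 0, 0], [0, 0, 0, 0, 0, 0], [0, 0, 0, 0, 0, 0], [0, 0, 0, 0, 0, 0]], claw=0)

```text
t: 20.83
eef_pos: [0.4671, -0.1819, 0.1865]
ee_rot: [-3.142, -0.0, -0.075]
force: [0.3, 0.7, 0.2]
width: 0.0657
```

>>> move_arm(deltas=[[0, 0, 0, 0, 0, 0], [0, 0, 0, 0, 0, 0], [0, 0, 20, 0, 0, 0], [0, 0, 35, 0, 0, 0], [0, 0, 35, 0, 0, 0]])

```text
t: 21.25
eef_pos: [0.4665, -0.1819, 0.2766]
ee_rot: [3.141, 0.004, -0.075]
force: [0.8, 0.6, 0.1]
width: 0.0877
```

>>> move_arm(deltas=[[17, -35.1, 0, 0, 0, 0], [17, -35.1, 0, 0, 0, 0], [17, -35.1, 0, 0, 0, 0], [17, -35.1, 0, 0, 0, 0], [17, -35.1, 0, 0, 0, 0]])

```text
t: 21.67
eef_pos: [0.5526, -0.3591, 0.2766]
ee_rot: [-3.142, -0.0, -0.075]
force: [0.8, 1.4, 0.7]
width: 0.0876
```

>>> move_arm(deltas=[[17, -35.1, 0, 0, 0, 0], [0, 0, -30, 0, 0, 0], [0, 0, 0, 0, 0, 0], [0, 0, 0, 0, 0, 0], [0, 0, 0, 0, 0, 0]])

```text
t: 22.08
eef_pos: [0.569, -0.3922, 0.2469]
ee_rot: [3.141, 0.001, -0.075]
force: [0.4, -0.2, 0.7]
width: 0.0878
```

```bash
python3 - <<'E'
from h import *
for n,c,q in(("top",(410,223),(489,182)),("scene",(280,186),(207,179))):
    im=arm.grab_frame(n);s=arm.get_state();print(s["eef_pos"],np.degrees(s["ee_rot"]),s["width"])
    m=getmask("stone_center",n,c)
    if m is not None: print("stone",n,m.sum(),fit(m,SH["stone_center"],n,(.467,-.182),np.radians([-20,0,20]),.004))
    m=getmask("pad_stone",n,c)
    if m is not None: print("pad",n,m.sum(),fit(m,SH["pad"],n,(.467,-.182),np.radians([-20,0,20])))
    x,y=c;a=cv2.resize(im[y-25:y+25,x-30:x+30,::-1],None,fx=6,fy=6,interpolation=cv2.INTER_CUBIC)
    if n=="top": o=a
    else: o=np.hstack([o,a,cv2.resize(im[120:200,180:260,::-1],(300,300))])
cv2.imwrite("pics/g9.png",cv2.resize(o,(790,230)) )
E
```

```text
[ 0.56928103 -0.39207711  0.24779123] [ 1.79961852e+02 -5.20084525e-02 -4.24534467e+00] 0.08740967939242675
stone top 365 (np.float64(467.9), np.float64(-181.7), np.float64(-2.9), np.float64(0.906))
pad top 644 (np.float64(468.3), np.float64(-174.4), np.float64(-0.9), np.float64(0.518))
[ 0.56942691 -0.39193112  0.24823823] [ 1.79957126e+02 -1.26634263e-01 -4.23991915e+00] 0.08783774179148755
stone scene 198 (np.float64(467.2), np.float64(-184.5), np.float64(-6.5), np.float64(0.875))
pad scene 250 (np.float64(466.1), np.float64(-185.3), np.float64(-5.2), np.float64(0.471))
```

View pics/g9.png

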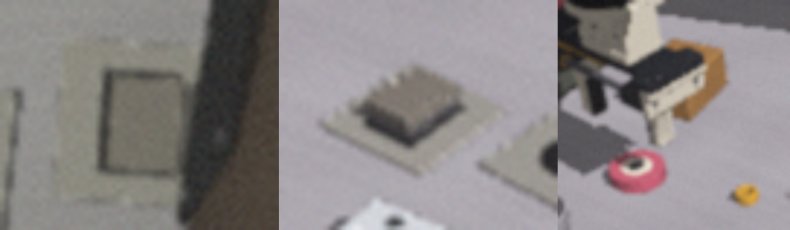

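>>> move_arm(deltas=[[0, 0, -25, 0, 0, 0], [0, 0, -25, 0, 0, 0], [0, 0, -16, 0, 0, 0], [0, 0, 0, 0, 0, 0], [0, 0, 0, 0, 0, 0]])

```text
t: 22.8
eef_pos: [0.5693, -0.3923, 0.1806]
ee_rot: [3.141, -0.0, -0.074]
force: [-1.0, 0.1, -0.2]
width: 0.088
```

>>> move_arm(deltas=[[0, 0, 0, 0, 0, 0], [0, 0, 0, 0, 0, 0], [0, 0, 0, 0, 0, 0], [0, 0, 0, 0, 0, 0], [0, 0, 0, 0, 0, 0]], claw=255)

```text
t: 23.22
eef_pos: [0.5691, -0.3926, 0.1807]
ee_rot: [3.141, -0.0, -0.075]
force: [0.6, 1.0, 1.8]
width: 0.0613
```

>>> move_arm(deltas=[[0, 0, 0, 0, 0, 0], [0, 0, 0, 0, 0, 0], [0, 0, 20, 0, 0, 0], [0, 0, 25, 0, 0, 0], [0, 0, 15, 0, 0, 0]])

```text
t: 23.63
eef_pos: [0.5693, -0.3928, 0.2421]
ee_rot: [3.141, -0.001, -0.075]
force: [0.8, -0.8, -0.4]
width: 0.0611
```

```bash
python3 - <<'E'
from h import *
arm.grab_frame("scene");s=arm.get_state();print(s["eef_pos"],np.degrees(s["ee_rot"]),s["width"])
for d in arm.masks_of("large_wheel_center","scene"):
  if d["score"]>.3: print(d["xy"],d["score"],d["pixels"].sum(),back(d["xy"],.07,"scene"))
E
```

```text
[ 0.57019701 -0.39319188  0.2453395 ] [179.86305834  -0.2814383   -4.26084554] 0.06125207459204879
[200.8, 163.9] 0.63 175 [ 0.57604113 -0.40012379]
```

>>> move_arm(deltas=[[-8.84, 37.98, 0, 0, 0, 0], [-8.84, 37.98, 0, 0, 0, 0], [-8.84, 37.98, 0, 0, 0, 0], [-8.84, 37.98, 0, 0, 0, 0], [-8.84, 37.98, 0, 0, 0, 0]])

```text
t: 24.15
eef_pos: [0.5237, -0.2012, 0.2396]
ee_rot: [-3.141, 0.001, -0.076]
force: [0.7, 0.6, -0.6]
width: 0.0613
```

>>> move_arm(deltas=[[-8.84, 37.98, 0, 0, 0, 0], [-8.84, 37.98, 0, 0, 0, 0], [-8.84, 37.98, 0, 0, 0, 0], [-8.84, 37.98, 0, 0, 0, 0], [-8.84, 37.98, 0, 0, 0, 0]])

```text
t: 24.57
eef_pos: [0.4795, -0.0113, 0.2399]
ee_rot: [3.141, 0.001, -0.076]
force: [1.3, 1.5, -0.9]
width: 0.061
```

>>> move_arm(deltas=[[-8.84, 37.98, 0, 0, 0, 0], [-8.84, 37.98, 0, 0, 0, 0], [0, 0, -20, 0, 0, 0], [0, 0, -20, 0, 0, 0], [0, 0, -10, 0, 0, 0]])

```text
t: 24.98
eef_pos: [0.4618, 0.0639, 0.1885]
ee_rot: [3.141, 0.002, -0.073]
force: [-0.4, -0.6, -1.7]
width: 0.0612
```

```bash
python3 - <<'E'
from h import *
for i in range(3): arm.grab_frame("scene")
s=arm.get_state();print(s["eef_pos"],np.degrees(s["ee_rot"]),s["width"])
E
```

```text
[0.46243573 0.0630745  0.18953525] [ 1.79905384e+02  1.34900650e-01 -4.29658833e+00] 0.06062902784259991
```

>>> move_arm(deltas=[[0, 0, -3, 0, 0, 0], [0, 0, -1.5, 0, 0, 0], [0, 0, -0.7, 0, 0, 0], [0, 0, 0, 0, 0, 0], [0, 0, 0, 0, 0, 0]])

```text
t: 25.55
eef_pos: [0.4631, 0.0631, 0.1856]
ee_rot: [-3.141, -0.001, -0.076]
force: [-0.2, -0.2, -1.4]
width: 0.0611
```

>>> move_arm(deltas=[[0, 0, 0, 0, 0, 0], [0, 0, 0, 0, 0, 0], [0, 0, 0, 0, 0, 0], [0, 0, 0, 0, 0, 0], [0, 0, 0, 0, 0, 0]], claw=0)

```text
t: 25.97
eef_pos: [0.463, 0.0633, 0.1853]
ee_rot: [-3.142, -0.0, -0.075]
force: [-0.3, -0.2, -0.2]
width: 0.0857
```

>>> move_arm(deltas=[[0, 0, 0, 0, 0, 0], [0, 0, 20, 0, 0, 0], [0, 0, 35, 0, 0, 0], [0, 0, 35, 0, 0, 0], [0, 0, 10, 0, 0, 0]])

```text
t: 26.38
eef_pos: [0.4642, 0.0637, 0.2899]
ee_rot: [-3.139, -0.006, -0.074]
force: [0.9, -0.2, -0.0]
width: 0.0874
```

>>> move_arm(deltas=[[9.68, 31, 0, 0, 0, -6.75], [9.68, 31, 0, 0, 0, -6.75], [9.68, 31, 0, 0, 0, -6.75], [9.68, 31, 0, 0, 0, -6.75], [9.68, 31, 0, 0, 0, -6.75]])

```text
t: 26.8
eef_pos: [0.5115, 0.2197, 0.2854]
ee_rot: [-3.141, 0.0, -0.67]
force: [0.4, -0.2, -0.5]
width: 0.0875
```

>>> move_arm(deltas=[[9.68, 31, 0, 0, 0, -6.75], [9.68, 31, 0, 0, 0, -6.75], [9.68, 31, 0, 0, 0, -6.75], [9.68, 31, 0, 0, 0, -6.75], [9.68, 31, 0, 0, 0, -6.75]])

```text
t: 27.22
eef_pos: [0.5599, 0.3747, 0.285]
ee_rot: [3.141, -0.0, -1.259]
force: [1.0, 0.2, 0.4]
width: 0.0876
```

>>> move_arm(deltas=[[9.68, 31, 0, 0, 0, -6.75], [0, 0, -20, 0, 0, 0], [0, 0, 0, 0, 0, 0], [0, 0, 0, 0, 0, 0], [0, 0, 0, 0, 0, 0]])

```text
t: 27.63
eef_pos: [0.5694, 0.4038, 0.2656]
ee_rot: [3.141, -0.001, -1.371]
force: [-0.9, 0.2, 0.2]
width: 0.0874
```

```bash
python3 - <<'E'
from h import *
for n,c in(("top",(315,225)),("scene",(347,208))):
    im=arm.grab_frame(n);s=arm.get_state();print(s["eef_pos"],np.degrees(s["ee_rot"]),s["width"])
    m=getmask("large_wheel_center",n,c)
    if m is not None: print("large",n,m.sum(),fit(m,SH["large_wheel_center"],n,(.463,.063),[0],.004))
P=s["eef_pos"];print(proj([[P[0],P[1],P[2]-.178]],"scene"))
a=cv2.resize(im[205:315,380:490,::-1],None,fx=3,fy=3,interpolation=cv2.INTER_CUBIC)
b=cv2.resize(im[170:240,310:400,::-1],(424,330),interpolation=cv2.INTER_CUBIC)
cv2.imwrite("pics/g10.png",np.hstack([a,b]))
E
```

```text
[0.56955489 0.40370286 0.26618983] [-1.79966199e+02  6.55950684e-03 -7.85452689e+01] 0.08771258957179111
large top 446 (np.float64(463.4), np.float64(63.1), np.float64(7.1), np.float64(0.939))
[0.56964091 0.40371705 0.26659809] [-1.79925283e+02  4.73407674e-02 -7.85703659e+01] 0.08790700894941973
large scene 322 (np.float64(462.8), np.float64(59.0), np.float64(14.6), np.float64(0.945))
[[444.1259255  258.61505585]]
```

View pics/g10.png

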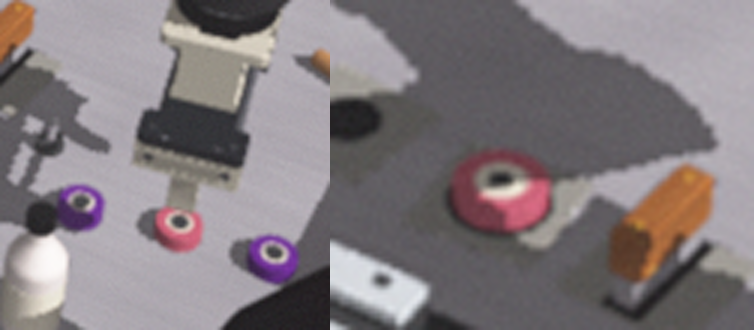

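>>> move_arm(deltas=[[0, 0.4, -10, 0, 0, 6], [0, 0, -25, 0, 0, 0], [0, 0, -25, 0, 0, 0], [0, 0, -15, 0, 0, 0], [0, 0, -10, 0, 0, 0]])

```text
t: 28.25
eef_pos: [0.5691, 0.4038, 0.179]
ee_rot: [3.14, -0.001, -1.267]
force: [-0.7, 0.1, 0.7]
width: 0.0877
```

>>> move_arm(deltas=[[0, 0, 0, 0, 0, 0], [0, 0, 0, 0, 0, 0], [0, 0, 0, 0, 0, 0], [0, 0, 0, 0, 0, 0], [0, 0, 0, 0, 0, 0]], claw=255)

```text
t: 28.67
eef_pos: [0.5696, 0.4047, 0.181]
ee_rot: [-3.141, 0.001, -1.266]
force: [0.4, -0.0, 0.6]
width: 0.0598
```

>>> move_arm(deltas=[[0, 0, 0, 0, 0, 0], [0, 0, 0, 0, 0, 0], [0, 0, 0, 0, 0, 0], [0, 0, 0, 0, 0, 0], [0, 0, 0, 0, 0, 0]])

```text
t: 29.08
eef_pos: [0.5694, 0.4046, 0.1804]
ee_rot: [-3.142, 0.0, -1.266]
force: [-0.7, 0.1, 1.1]
width: 0.039
```

>>> move_arm(deltas=[[0, 0, 20, 0, 0, 0], [0, 0, 30, 0, 0, 0], [0, 0, 35, 0, 0, 0], [0, 0, 20, 0, 0, 0], [-9.4, -35.94, 0, 0, 0, 0]])

```text
t: 29.5
eef_pos: [0.5625, 0.3737, 0.2907]
ee_rot: [-3.131, 0.004, -1.262]
force: [2.1, 1.0, 1.6]
width: 0.039
```

>>> move_arm(deltas=[[-9.4, -35.94, 0, 0, 0, 0], [-9.4, -35.94, 0, 0, 0, 0], [-9.4, -35.94, 0, 0, 0, 0], [-9.4, -35.94, 0, 0, 0, 0], [-9.4, -35.94, 0, 0, 0, 0]])

```text
t: 29.92
eef_pos: [0.5122, 0.1873, 0.2852]
ee_rot: [-3.142, 0.0, -1.266]
force: [-0.2, -0.9, -0.9]
width: 0.0392
```

>>> move_arm(deltas=[[-9.4, -35.94, 0, 0, 0, 0], [-9.4, -35.94, 0, 0, 0, 0], [-9.4, -35.94, 0, 0, 0, 0], [-9.4, -35.94, 0, 0, 0, 0], [-9.4, -35.94, 0, 0, 0, 0]])

```text
t: 30.33
eef_pos: [0.4651, 0.0077, 0.2855]
ee_rot: [-3.141, 0.0, -1.266]
force: [0.5, -0.7, -1.1]
width: 0.0389
```

>>> move_arm(deltas=[[-9.4, -35.94, 0, 0, 0, 0], [-9.4, -35.94, 0, 0, 0, 0], [0, 0, -30, 0, 0, 0], [0, 0, -30, 0, 0, 0], [0, 0, -30, 0, 0, 0]])

```text
t: 30.75
eef_pos: [0.4472, -0.0635, 0.1952]
ee_rot: [-3.138, -0.0, -1.268]
force: [-0.1, 0.2, -0.6]
width: 0.0389
```

```bash
python3 - <<'E'
from h import *
for i in range(4): arm.grab_frame("scene")
s=arm.get_state();print(s["eef_pos"],np.degrees(s["ee_rot"]),s["width"])
E
```

```text
[ 0.44740461 -0.06258786  0.19549636] [ 1.79893620e+02 -1.49838445e-02 -7.25301246e+01] 0.039118111498878234
```

>>> move_arm(deltas=[[0, 0, -5, 0, 0, 0], [0, 0, -3, 0, 0, 0], [0, 0, -2, 0, 0, 0], [0, 0, -0.7, 0, 0, 0], [0, 0, 0, 0, 0, 0]])

```text
t: 31.37
eef_pos: [0.4473, -0.0625, 0.1849]
ee_rot: [-3.141, -0.0, -1.266]
force: [0.3, -0.3, -0.6]
width: 0.0388
```

>>> move_arm(deltas=[[0, 0, 0, 0, 0, 0], [0, 0, 0, 0, 0, 0], [0, 0, 0, 0, 0, 0], [0, 0, 0, 0, 0, 0], [0, 0, 0, 0, 0, 0]], claw=0)

```text
t: 31.78
eef_pos: [0.4473, -0.0626, 0.1846]
ee_rot: [-3.141, -0.0, -1.266]
force: [-0.2, 0.4, -0.4]
width: 0.0669
```

>>> move_arm(deltas=[[0, 0, 0, 0, 0, 0], [0, 0, 0, 0, 0, 0], [0, 0, 20, 0, 0, 0], [0, 0, 40, 0, 0, 0], [0, 0, 40, 0, 0, 0]])

```text
t: 32.2
eef_pos: [0.4465, -0.0628, 0.2847]
ee_rot: [3.137, 0.0, -1.266]
force: [1.7, 1.8, -0.1]
width: 0.0872
```

>>> move_arm(deltas=[[-3.9, -38, 0, 0, 0, 0], [-3.9, -38, 0, 0, 0, 0], [-3.9, -38, 0, 0, 0, 0], [-3.9, -38, 0, 0, 0, 0], [-3.9, -38, 0, 0, 0, 0]])

```text
t: 32.62
eef_pos: [0.4272, -0.2542, 0.2849]
ee_rot: [-3.141, -0.0, -1.266]
force: [2.3, -0.3, 0.4]
width: 0.0874
```

>>> move_arm(deltas=[[-3.9, -38, 0, 0, 0, 0], [-3.9, -38, 0, 0, 0, 0], [0, -38, 0, 0, 0, 0], [0, 0, 0, 0, 0, 0], [0, 0, 0, 0, 0, 0]])

```text
t: 33.03
eef_pos: [0.4192, -0.3684, 0.2838]
ee_rot: [3.141, 0.001, -1.27]
force: [-0.8, 0.6, -0.5]
width: 0.0877
```

```bash
cat > chk.py <<'E'
from h import *
import sys
pads={"scraper_grip":(.4707,.180),"large_wheel_center":(.463,.063),"small_wheel_center":(.447,-.063),"stone_center":(.467,-.182)}
o=[]
for n in("top","scene"):
    im=arm.grab_frame(n);im=np.mean([im]+[arm.grab_frame(n) for _ in range(4)],0).astype(np.uint8)
    for t,(x,y) in pads.items():
        m=getmask(t,n,proj([[x,y,.02]],n)[0])
        if m is not None: print(t,n,m.sum(),fit(m,SH[t],n,(x,y),[0] if "wheel" in t else np.radians([-20,0,20]),.004))
    y0,y1,x0,x1=(195,260,240,440) if n=="top" else (150,270,250,410)
    a=im[y0:y1,x0:x1,::-1];o.append(cv2.resize(a,(790,int(790*a.shape[0]/a.shape[1])) if n=="top" else (432,324),interpolation=cv2.INTER_CUBIC))
o[1]=np.hstack([o[1],np.zeros((324,358,3),np.uint8)]);cv2.imwrite(sys.argv[1],np.vstack(o))
E
python3 chk.py pics/g11.png
```

```text
scraper_grip top 338 (np.float64(469.0), np.float64(178.6), np.float64(-5.3), np.float64(0.92))
large_wheel_center top 439 (np.float64(462.9), np.float64(63.3), np.float64(-7.3), np.float64(0.93))
small_wheel_center top 186 (np.float64(447.9), np.float64(-63.3), np.float64(4.8), np.float64(0.908))
stone_center top 323 (np.float64(466.2), np.float64(-181.3), np.float64(-4.9), np.float64(0.881))
scraper_grip scene 387 (np.float64(468.1), np.float64(176.4), np.float64(-2.5), np.float64(0.884))
large_wheel_center scene 311 (np.float64(462.6), np.float64(60.2), np.float64(6.0), np.float64(0.942))
small_wheel_center scene 147 (np.float64(447.3), np.float64(-67.1), np.float64(14.6), np.float64(0.887))
stone_center scene 219 (np.float64(464.1), np.float64(-184.6), np.float64(-2.2), np.float64(0.896))
```

View pics/g11.png

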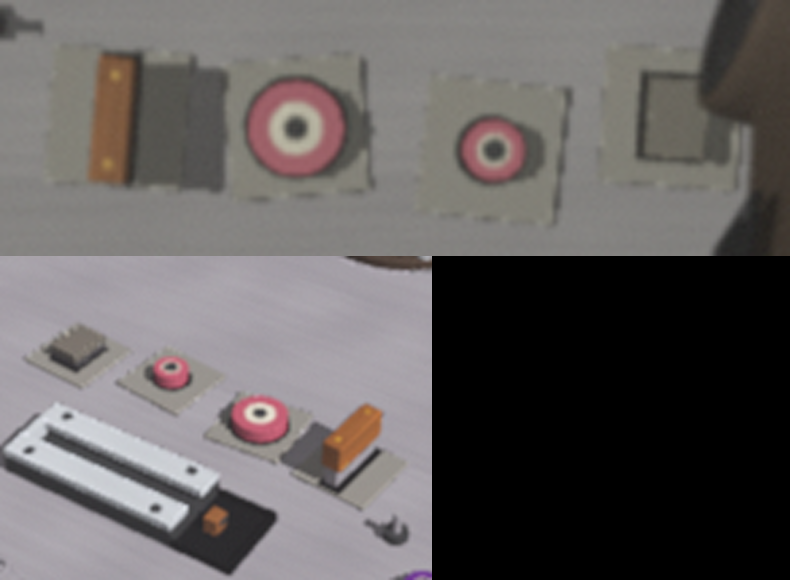

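>>> move_arm(deltas=[[3.6, 39, 0, 0, 0, 6.75], [3.6, 39, 0, 0, 0, 6.75], [3.6, 39, 0, 0, 0, 6.75], [3.6, 39, 0, 0, 0, 6.75], [3.6, 39, 0, 0, 0, 6.75]])

```text
t: 34.35
eef_pos: [0.4377, -0.1702, 0.2846]
ee_rot: [-3.141, -0.0, -0.672]
force: [1.5, 1.0, -0.2]
width: 0.0878
```

>>> move_arm(deltas=[[3.6, 39, 0, 0, 0, 6.75], [3.6, 39, 0, 0, 0, 6.75], [3.6, 39, 0, 0, 0, 6.75], [3.6, 39, 0, 0, 0, 6.75], [3.6, 39, 0, 0, 0, 6.75]])

```text
t: 34.77
eef_pos: [0.4557, 0.0253, 0.2849]
ee_rot: [-3.141, -0.001, -0.082]
force: [1.0, 0.0, 0.2]
width: 0.0877
```

>>> move_arm(deltas=[[3.6, 39, 0, 0, 0, 0], [3.6, 39, 0, 0, 0, 0], [3.6, 39, 0, 0, 0, 0], [3.6, 39, 0, 0, 0, 0], [0, 0, 0, 0, 0, 0]])

```text
t: 35.18
eef_pos: [0.4716, 0.185, 0.285]
ee_rot: [-3.14, -0.003, -0.084]
force: [0.7, 0.2, 0.4]
width: 0.0876
```

```bash
python3 - <<'E'
from h import *
for i in range(6): arm.grab_frame("scene")
s=arm.get_state();print(s["eef_pos"],np.degrees(s["ee_rot"]),s["width"])
E
```

```text
[0.47019166 0.17838888 0.28450651] [ 1.79983605e+02  1.73680094e-02 -5.12294462e+00] 0.08768832395413012
```

>>> move_arm(deltas=[[0, 0, -25, 0, 0, 0], [0, 0, -25, 0, 0, 0], [0, 0, -20, 0, 0, 0], [0, 0, -5.5, 0, 0, 0], [0, 0, 0, 0, 0, 0]])

```text
t: 35.9
eef_pos: [0.47, 0.1781, 0.2079]
ee_rot: [3.139, 0.002, -0.09]
force: [-0.2, 0.1, 0.3]
width: 0.0876
```

>>> move_arm(deltas=[[0, 0, 0, 0, 0, 0], [0, 0, 0, 0, 0, 0], [0, 0, 0, 0, 0, 0], [0, 0, 0, 0, 0, 0], [0, 0, 0, 0, 0, 0]], claw=255)

```text
t: 36.32
eef_pos: [0.4705, 0.1796, 0.2098]
ee_rot: [-3.141, -0.001, -0.088]
force: [0.9, -0.6, -0.5]
width: 0.0597
```

>>> move_arm(deltas=[[0, 0, 0, 0, 0, 0], [0, 0, 0, 0, 0, 0], [0, 0, 0, 0, 0, 0], [0, 0, 0, 0, 0, 0], [0, 0, 0, 0, 0, 0]])

```text
t: 36.73
eef_pos: [0.4703, 0.1794, 0.209]
ee_rot: [3.141, 0.0, -0.088]
force: [0.6, -2.3, 1.5]
width: 0.0265
```

>>> move_arm(deltas=[[0, 0, 3, 0, 0, 0], [0, 0, 0, 0, 0, 0], [1.2, 1.9, 0, 0, 0, 0], [0, 0, 0, 0, 0, 0], [0, 0, 0, 0, 0, 0]])

```text
t: 37.15
eef_pos: [0.4716, 0.1814, 0.212]
ee_rot: [3.142, 0.0, -0.088]
force: [-0.3, 0.2, -1.1]
width: 0.024
```

>>> move_arm(deltas=[[0, 0, -1.5, 0, 0, 0], [0, 0, -1, 0, 0, 0], [0, 0, -0.4, 0, 0, 0], [0, 0, -0.3, 0, 0, 0], [0, 0, 0, 0, 0, 0]])

```text
t: 37.57
eef_pos: [0.4715, 0.1813, 0.2094]
ee_rot: [3.141, -0.0, -0.088]
force: [-2.2, -1.2, 6.8]
width: 0.0239
```

>>> move_arm(deltas=[[0, 0, 2, 0, 0, 0], [0, -1.1, 0, 0, 0, 0], [0, 0, -1, 0, 0, 0], [0, 0, -0.8, 0, 0, 0], [0, 0, 0, 0, 0, 0]])

```text
t: 37.98
eef_pos: [0.4716, 0.1802, 0.2094]
ee_rot: [3.141, -0.0, -0.088]
force: [-1.5, -1.3, 5.6]
width: 0.0238
```

>>> move_arm(deltas=[[0, 0, 0, 0, 0, 0], [0, 0, 0, 0, 0, 0], [0, 0, 0, 0, 0, 0], [0, 0, 0, 0, 0, 0], [0, 0, 0, 0, 0, 0]], claw=0)

```text
t: 38.4
eef_pos: [0.4715, 0.1802, 0.209]
ee_rot: [3.142, 0.0, -0.088]
force: [0.4, 0.5, -0.5]
width: 0.0517
```

>>> move_arm(deltas=[[0, 0, 0, 0, 0, 0], [0, 0, 0, 0, 0, 0], [0, 0, 20, 0, 0, 0], [0, 0, 40, 0, 0, 0], [0, 0, 40, 0, 0, 0]])

```text
t: 38.82
eef_pos: [0.471, 0.1798, 0.3091]
ee_rot: [3.139, 0.003, -0.088]
force: [1.4, 1.0, -0.3]
width: 0.0843
```

>>> move_arm(deltas=[[-8, 36, 5, 0, 0, 0], [-8, 36, 5, 0, 0, 0], [-8, 36, 5, 0, 0, 0], [-8, 36, 5, 0, 0, 0], [-8, 36, 5, 0, 0, 0]])

```text
t: 39.23
eef_pos: [0.4308, 0.3616, 0.3346]
ee_rot: [-3.141, -0.0, -0.089]
force: [1.1, 0.4, 0.0]
width: 0.0875
```

>>> move_arm(deltas=[[0, 36, 0, 0, 0, 0], [0, 36, 0, 0, 0, 0], [0, 0, 0, 0, 0, 0], [0, 0, 0, 0, 0, 0], [0, 0, 0, 0, 0, 0]])

```text
t: 39.65
eef_pos: [0.4312, 0.4322, 0.3334]
ee_rot: [3.14, 0.001, -0.088]
force: [0.2, 0.3, 0.2]
width: 0.0874
```

```bash
python3 chk.py pics/g12.png; python3 - <<'E'
from h import *
im=arm.grab_frame("scene")
for t in("scrap",):
    for d in arm.masks_of(t,"scene"): print(d["xy"],d["score"],back(d["xy"],.011,"scene"))
E
```

```text
scraper_grip top 345 (np.float64(470.5), np.float64(180.6), np.float64(-3.9), np.float64(0.931))
large_wheel_center top 447 (np.float64(463.4), np.float64(63.5), np.float64(5.5), np.float64(0.941))
small_wheel_center top 189 (np.float64(447.1), np.float64(-63.8), np.float64(8.8), np.float64(0.914))
scraper_grip scene 376 (np.float64(473.4), np.float64(178.7), np.float64(0.4), np.float64(0.868))
large_wheel_center scene 278 (np.float64(460.5), np.float64(61.0), np.float64(15.3), np.float64(0.891))
small_wheel_center scene 116 (np.float64(446.4), np.float64(-66.5), np.float64(14.3), np.float64(0.849))
stone_center scene 208 (np.float64(465.5), np.float64(-184.5), np.float64(-4.7), np.float64(0.902))
[329.9, 246.3] 0.45 [0.61654354 0.10535841]
```

View pics/g12.png

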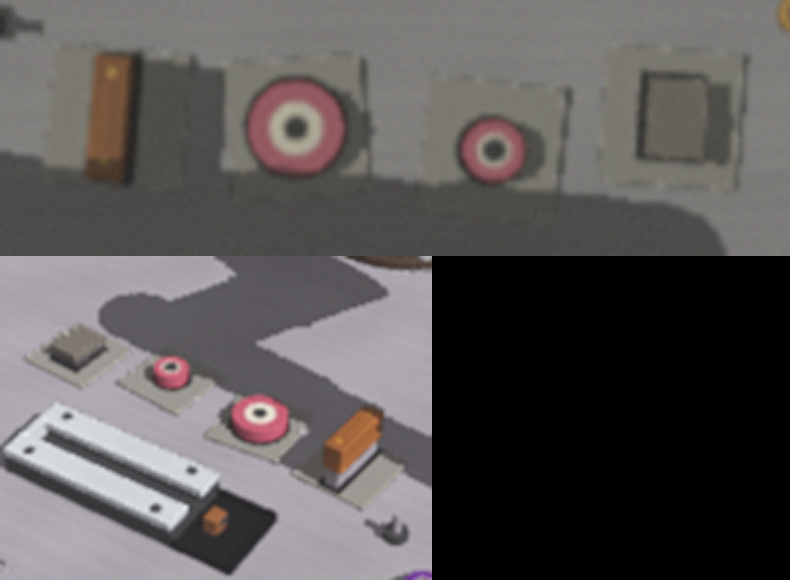

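```bash
python3 - <<'E'
from h import *
o=[]
for n in("scene","top"):
    im=np.mean([arm.grab_frame(n) for _ in range(6)],0).astype(np.uint8)
    x,y=proj([[.47,.18,.03]],n)[0].astype(int)
    a=cv2.resize(im[y-22:y+26,x-24:x+24,::-1],None,fx=8,fy=8,interpolation=cv2.INTER_CUBIC)
    # expected outline of the strip, target pose and its foot rect
    for sh,yaw,col in((box(.086,.028,.004,.004),-4.7,(0,255,0)),(box(.076,.015,.004,.004),-5,(0,0,255))):
        c,s=np.cos(np.radians(yaw)),np.sin(np.radians(yaw))
        P=sh@np.array([[c,s,0],[-s,c,0],[0,0,1]])+([.4708,.1801,0] if n=="top" else [.4690,.1780,0])
        h=cv2.convexHull(((proj(P,n)-[x-24,y-22]+.5)*8).astype(np.int32));cv2.polylines(a,[h],True,col,1)
    o.append(a)
cv2.imwrite("pics/g13.png",np.hstack(o))
E
```

```text
(no output)
```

View pics/g13.png

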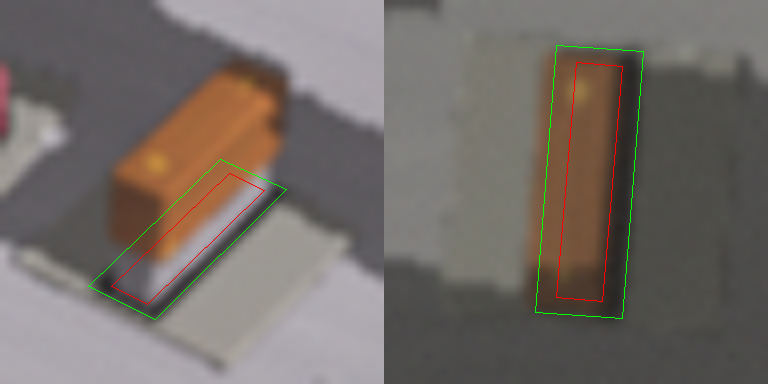

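```bash
python3 - <<'E'
from station import arm
s=arm.get_state();print(s["t"],s["force"],s["width"]);print(arm.job_done())
E
```

```text
41.25 [-0.54239125  0.57797768 -0.24725023] 0.08788076140335695
the job is handed in; nothing more can be done
None
```

The bench is closed down and the job is handed in at about 41 s. I stood the scraper's foot in the slot and pushed the scrap into the chip pan. Then I put the scraper, the stone, the large wheel and the small pink wheel on their pads, in that order. I left the purple look-alikes alone.

- **Final state:** the last pictures show the scrap in the pan. All four parts are on their pads, and the gripper is open and clear of everything.
- **Placement:** the top camera puts both wheels and the scraper within about 1 mm of their outline centres. The scraper's yaw is within about 1°.
- **Stone:** the final check gave no top-camera fit for it. An earlier one put it about 1 mm off with a yaw of -3 to -5° against a pad yaw of about -4°, and its black border looks roughly even in the last picture.
- **Scraper correction:** it was first set down about 2 mm off in y, so I regripped it and moved it. It may still be about 0.5–1 mm towards +y.
- **Camera disagreement:** the scene camera reads about 2–3 mm lower in y than the top camera throughout. Its last scraper fit also read about 3 mm further in x and about 4° more in yaw, but that fit was poor, with the arm's shadow over the pads. I trusted the top camera because it matched the arm's own readings.

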